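# Free the ratchet lift's pawl and lower the bath beaker

### The job

The small beaker on the ratchet lift has to come down clear of the clamped test tube. Pick up the steel spatula, reach in under the platform with it and flick the lift's red pawl plate up from below as far as it goes, without the gripper touching the pawl; then press the platform gently down by the black pad on its front tab until it is fully home. Finish with the beaker still standing on the platform, the pawl still thrown up, the spatula lying flat on the bare worktop, and the bottles and jar round about left where they stand.

Things in the scene. Friction and masses are not known exactly. Their poses are not given: they have to be found in the camera images.
- lift: Ratchet lift, fixed. Grey base plate 12 mm thick: 75 mm to the front of the origin, 115 behind, 85 to each side. On it an aluminium housing 165 mm high, open in front between cheeks at y = -32 and +32 mm. A rod 410 mm high behind holds a test tube over the origin. Origin on the worktop under the platform's middle; x to its back (front faces the robot, turned up to 0.3 rad), y to its left, z up.
- platform (a joint): Platform travel, m: 0 = raised (start), grows going down, 0.060 = fully home. Plate 130 x 130 x 9 mm, top 237 mm over the worktop when raised, with a tab 36 mm wide on to 125 mm in front of the lift's origin. Stiff guides: it stays where left; a push of about 4 to 8 N moves it down. With the pawl in the rack it cannot go down (2 mm of play).
- press_pad (a point): Centre of the top of the black rubber pad (34 x 30 mm) on the platform's front tab, where it is pressed; 106 mm in front of the lift's origin, 239 mm above the worktop when raised; it goes down with the platform. Same axes as the lift.
- pawl (a joint): Pawl angle, rad: 0 to 0.05 = in the rack's teeth, 0.65 = thrown fully up; over about 0.2 the teeth are clear. It turns on a pin along the lift's x at y = +13, z = 110 mm in the lift's frame and stays where it is left. Its plate lies before the rack's front face (x = -10 mm in the lift's frame); the housing's front edges are at x = -32 mm.
- pawl_plate (a point): Middle of the underside of the pawl's red thumb plate, 26 (x) x 30 (y) x 5 mm: level at first, 107 mm over the worktop, from 11 to 37 mm in front of the lift's origin, y -13 to +17 mm. Reached from the front under the platform's tab. A rod pushing up at this point or up to 8 mm to its -y lifts it with 1 to 3 N and has to rise some 14 mm for full throw. The point moves with the pawl.
- spatula: Loose steel double-ended weighing spatula, the rod to use: 171 mm long along its own y, 11 mm wide (x), 8 mm thick (z), 20 g, lying on the worktop. Origin at the middle of its underside. Both ends are alike.
- bath_beaker: Small clear glass beaker, 46 mm across (52 with the spout), 58 mm high, standing loose on the platform, with the end of the clamped test tube (17 mm across) inside it. Origin at the centre of its underside, z up along its axis.
- tube_end (a point): Lower end of the clamped test tube, 260 mm above the worktop; fixed.
- red_lid_jar: Bystander: white jar with a red lid, 45 mm across, 62 mm high, standing beside the front of the lift on one side. Origin under its centre.
- weigh_bottle: Bystander: clear glass weighing bottle with a knobbed lid, 43 mm across, 48 mm high, beside the front of the lift on the other side. Origin under its centre.
- amber_bottle: Bystander: small amber bottle with a white cap, 40 mm across, 81 mm high, standing near the spatula. Origin under its centre.
- dropper: Bystander: white dropper bottle, 24 mm across, 68 mm high, standing near the spatula. Origin under its centre.

How it is judged:
On the way, in this order (a step that is already met when the one before it is completed fails the run):
1. the pawl is thrown up and stays up while the platform is still raised (value of joint pawl above 0.4 rad and value of joint platform below 0.012 m), for 0.2 s.
2. the platform is pressed home (value of joint platform above 0.056 m), for 0.2 s.
At the end, for the whole second after the job is handed in: Platform within 4 mm of its lower stop; pawl over 0.4 rad; beaker upright (6 deg) at rest on the platform within 30 mm of its centre; spatula at rest flat on the bare worktop; jar and bottles upright within 30 mm of where they stood (value of joint platform above 0.056 m and value of joint pawl above 0.4 rad and angle between bath_beaker's own z axis and vertical below 0.1 rad and horizontal distance between bath_beaker and lift below 0.03 m and z of bath_beaker in the frame of lift above 0.17 m and linear speed of each of bath_beaker, spatula below 0.02 m/s and height (world z) of spatula below 0.011 m and angle between spatula's own y axis and vertical between 1.5 and 1.64 rad and distance of each of red_lid_jar, weigh_bottle, amber_bottle, dropper from where it was at the start of the episode below 0.03 m and angle between each of red_lid_jar, weigh_bottle, amber_bottle, dropper's own z axis and vertical below 0.2 rad); the robot touches nothing.
It fails at once if the gripper or arm touches the pawl (contact force between any of the fingers, the arm and pawl above 0.5 N).
It fails at once if the beaker is tipped more than 20 degrees (angle between bath_beaker's own z axis and vertical above 0.35 rad).
It fails at once if the platform is slammed down (faster than 0.3 m/s) (velocity of joint platform above 0.3 m/s).
It fails at once if a bystander is knocked over or pushed more than 30 mm (distance of any of red_lid_jar, weigh_bottle, amber_bottle, dropper from where it was at the start of the episode above 0.03 m or angle between any of red_lid_jar, weigh_bottle, amber_bottle, dropper's own z axis and vertical above 0.4 rad).
It also fails if it takes over 70 s, if anything falls off the work surface, if the arm or the gripper's body presses on something with over 40 N, if the wrist force passes 120 N, or if a joint passes its speed limit or range.

### The arm

A 7-joint arm with a two-finger parallel gripper is mounted at the origin on a cart in front of the work surface, level with it; the furniture and walls round the work are solid. World frame = base frame: x ahead of the robot, y to its left, z up, the work surface at z = 0. Lengths are in m, angles in rad, forces in N, time in s.
With the tool pointing down it reaches from about 0.4 to 0.85 m from the base axis. Payload 4.5 kg.
Tool frame: the origin (TCP) lies on the centre line of the jaws, within the pads' length; the fingertips stand r.finger_overhang ahead of it and the grasp point (between the pads) is the TCP (r.finger_overhang is the distance from the TCP to the fingertips, in m); z points along the fingers, y is the line along which they close (so a half turn about z gives the same grasp; the last joint's range is limited). The gripper opens to 85 mm and grips with 20 to 120 N. Pads are 22 mm wide; open, the fingers measure 114 mm over their backs; the gripper's body (76 mm by 85 mm) begins 54 mm behind the grasp point. The pads swing forward as they close: fully open they stand 13 mm farther back than shut.
Start: joints at [1.182, 0.689, -0.195, 1.565, 0.157, 0.902, -0.215], TCP at [0.256, -0.57, 0.225] pointing down, gripper open.
Joint ranges: [-3.01, 3.01], [-0.46, 2.08], [-1.47, 1.51], [0.13, 2.56], [-1, 4.14], [0.04, 2.09], [-2.66, 2.66]. Speed limits (rad/s): [2.57, 2.57, 3.14, 3.14, 3.14, 3.14, 3.14].

### API

Orientations are given as a unit quaternion [w, x, y, z].
In Python, from bench import r, viewer gives the robot as it stands.
- The arm moves only by the tool send_rows, never from a script. Its argument "increments" is a list of rows, each an object with "dp": the shift along the tool's x, y, z as a fraction of full scale, a list of three; "dr": the turn, a rotation vector about the tool's x, y, z as a fraction of full scale, a list of three. In form: [{"dp": [tx, ty, tz], "dr": [ax, ay, az]}, ...]. A call has 1 to 20 rows; each row shifts and turns the commanded pose from where the row before left it, along the tool's axes as they then stand; what a row does not reach is not made up. Full scale, the value 1, is 0.4 m for a shift and 90 degrees for a turn. A row lasts 1/10 s, in which the tool goes at most 50 mm and 8.59 degrees, less where a joint would pass 70% of its speed; a pose out of reach is approached as far as the arm can. A call with a number of a shift or a turn outside -1 to 1 is refused whole. A call with a gripper value outside its range is refused whole. "jaw" is the closure, from 0 (fully open) to 1 (shut), set as the call begins (left out, the last holds). The fingers move at their own pace and stop on an object; "grip_force" is the grip in N (left out, the last holds). Time passes only in rows, so rows that do not move let the fingers close. It gives the time, the measured TCP pose, the force, the opening and the grip force at its end, in the units of the state.
- r.get_state(): the state, without advancing time (a new reading comes with each control period).
- viewer.snapshot(name): name is "scene" or "top" or "wrist"; returns a dict with "img" (480x640x3 uint8, red, green, blue), "fov_y" (degrees; the focal length in pixels is half the picture's height over the tangent of half this angle, whatever the lens; pixels are square), "cx", "cy" (the principal point, pixels), "extrinsics" (4x4, takes a point from camera to world coordinates); the wrist camera has in their place "hand_eye" (4x4, takes a point from camera to tool coordinates, whose origin is the TCP and whose axes are the flange's). Camera axes: x right, y down, z forward; pixel columns grow to the right and rows downward; lengths in m; the calibration is good to about 2 mm. A picture is of the moment at which its call begins: read the wrist's pose just before it. There is no depth.
- r.sign_off(): hands the job in; it is judged then, once.
The state is a dict: "time": time; "q": joint angles; "joint_vel": joint speeds; "tau": joint torques, N m; "position": TCP position; "orientation": TCP orientation; "force": force on the tool from outside, world axes, zero at the start; "ft_torque": the same for the moment, N m; "finger_gap": opening from 0.0 (shut) to 1.0 (fully open); "grasp_force": force on a finger pad.
Only numpy, scipy, OpenCV 4.12 (cv2) and the standard library are available. Lean on these libraries where they do the work, as an engineer would, in place of code of your own. Each camera call takes 0.05 s, during which the arm holds its last target. There are 200 camera calls.

## Working session

There is one attempt and no reset: what is moved stays moved. The work goes in short steps, Python scripts to look and compute and a tool call to move; the robot and the scene stay as the last step left them, time stands still between calls to the robot, and variables do not carry over. Pictures are saved under pics/ and viewed, at most 10 in all, crops included, and the job is handed in when it is done.

Besides the shell and the picture viewer there is one more tool, called after "Request:" as a command line: name --argument value ..., lists and objects as JSON in quotes. send_rows: Moves the arm, as the interface text tells. Shift numbers are shares of 0.4 m and turn numbers shares of 90 degrees, none past 1 either way. Its arguments: {"type":"object","properties":{"increments":{"type":"array","items":{"type":"object","properties":{"dp":{"type":"array","items":{"type":"number"}},"dr":{"type":"array","items":{"type":"number"}}}}},"jaw":{"type":"number"},"grip_force":{"type":"number"}},"required":["increments"]}

```bash
ls; mkdir -p pics
cat > h.py <<'E'
import numpy as np, cv2
from bench import r, viewer
from scipy.spatial.transform import Rotation as R
def q2R(q): return R.from_quat([q[1],q[2],q[3],q[0]]).as_matrix()
def snap(n):
    s=r.get_state(); d=viewer.snapshot(n)
    if 'extrinsics' in d: T=np.array(d['extrinsics'])
    else:
        W=np.eye(4);W[:3,:3]=q2R(s['orientation']);W[:3,3]=s['position'];T=W@np.array(d['hand_eye'])
    d['T']=T; d['f']=240/np.tan(np.radians(d['fov_y'])/2); return d
def ray(d,u,v):
    k=np.array([(u-d['cx'])/d['f'],(v-d['cy'])/d['f'],1]); return d['T'][:3,3],d['T'][:3,:3]@k
def onz(d,u,v,z):
    o,k=ray(d,u,v); return o+k*(z-o[2])/k[2]
def proj(d,p):
    c=np.linalg.inv(d['T'])@np.append(p,1); return d['f']*c[0]/c[2]+d['cx'],d['f']*c[1]/c[2]+d['cy']
def save(d,n): cv2.imwrite('pics/'+n,cv2.cvtColor(d['img'],cv2.COLOR_RGB2BGR))
E
python3 - <<'E'
from h import *
for n in ('scene','top'):
    d=snap(n); save(d,n+'0.png'); print(n,d['T'].round(3).tolist(),d['f'],d['cx'],d['cy']); np.save(n+'.npy',d,allow_pickle=True)
s=r.get_state();print(s,r.finger_overhang)
E
```

```text
pics
scene [[-0.848, -0.274, 0.454, 0.012], [-0.53, 0.414, -0.74, 0.796], [0.015, -0.868, -0.496, 0.741], [0.0, 0.0, 0.0, 1.0]] 512.0058377485774 322.06346088053476 241.149604144046
top [[-0.002, -0.984, 0.176, 0.328], [-1.0, 0.004, 0.01, -0.091], [-0.011, -0.176, -0.984, 1.336], [0.0, 0.0, 0.0, 1.0]] 552.7874626398429 318.5733140937921 239.75313237247897
{'time': 0.1, 'q': array([ 1.18181241,  0.68993698, -0.19451461,  1.56627149,  0.15728536,
        0.90250171, -0.21510284]), 'joint_vel': array([-0.00025581, -0.00206783,  0.00011774, -0.00238469, -0.00079396,
        0.00034684, -0.00028221]), 'tau': array([-4.07124928e-03, -5.40607774e+01, -1.27167251e+00, -1.58985168e+01,
        9.36532393e-03,  4.42113174e-03,  3.67941539e-06]), 'position': array([ 0.25614373, -0.56942637,  0.22443272]), 'orientation': array([-8.30793483e-04,  9.77732716e-01,  2.09852304e-01, -2.37688789e-04]), 'force': array([-0.26384751,  0.1221636 , -0.7643828 ]), 'ft_torque': array([ 0.01293743, -0.06049237,  0.04263436]), 'grasp_force': 0.0, 'finger_gap': 1.0019641713479261} 0.019
```

View pics/scene0.png

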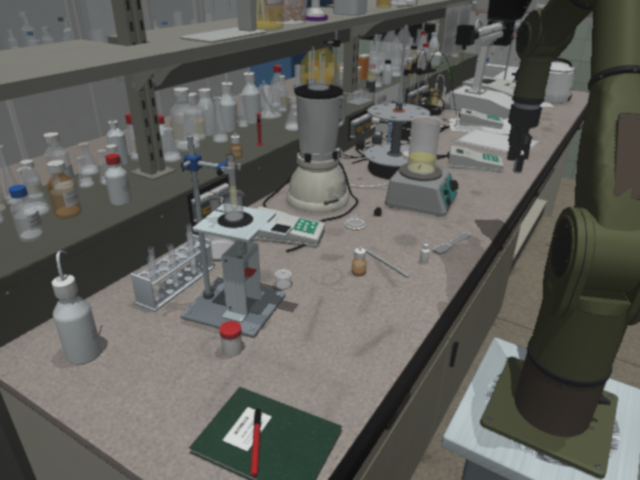

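View pics/top0.png

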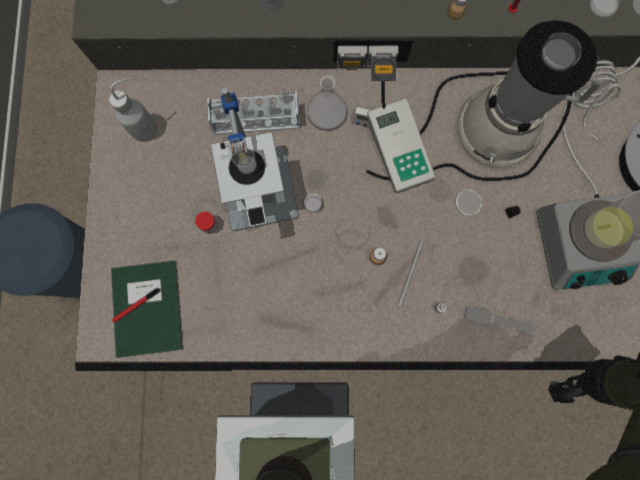

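The scene view shows the lift with its pad facing the robot, the jar at (231,338) and the weighing bottle at (283,280). In the top view the spatula runs from (421,241) to (402,304), with the amber bottle at (378,256), the dropper at (441,308), the jar at (205,221), the weighing bottle at (313,203) and the pad at (256,216).

Run:
```python
from h import *
d=np.load('top.npy',allow_pickle=True).item(); im=d['img']; g=cv2.cvtColor(im,cv2.COLOR_RGB2GRAY)
P=lambda u,v,z: onz(d,u,v,z).round(4)
# spatula: top-hat bright
th=cv2.morphologyEx(g,cv2.MORPH_TOPHAT,np.ones((15,15)))
m=np.zeros_like(g); m[232:312,392:430]=(th[232:312,392:430]>25)
n,l,st,c=cv2.connectedComponentsWithStats(m); 
i=1+np.argmax(st[1:,4]); ys,xs=np.where(l==i); 
vx,vy,x0,y0=cv2.fitLine(np.c_[xs,ys].astype(np.float32),2,0,.01,.01).ravel()
t=(xs-x0)*vx+(ys-y0)*vy; print('spat',st[i])
a,b=[P(x0+k*vx,y0+k*vy,.006) for k in (t.min()-.5,t.max()+.5)]; print(a,b,np.linalg.norm(a-b),(a+b)/2,np.arctan2(*(a-b)[[1,0]]))
# pad
m=np.zeros_like(g); m[198:232,240:274]=g[198:232,240:274]<60
n,l,st,c=cv2.connectedComponentsWithStats(m); i=1+np.argmax(st[1:,4]); print('pad',st[i],c[i],P(*c[i],.239))
cnt=cv2.findContours((l==i).astype(np.uint8),0,1)[0][0]; print(cv2.minAreaRect(cnt))
# platform
m=np.zeros_like(g); m[125:235,205:300]=g[125:235,205:300]>175
n,l,st,c=cv2.connectedComponentsWithStats(m); i=1+np.argmax(st[1:,4]); print('plat',st[i])
cnt=cv2.findContours((l==i).astype(np.uint8),0,1)[0][0]; print(cv2.approxPolyDP(cnt,3,True).reshape(-1,2).tolist())
for nme,u,v,z in (('jar',205,221,.062),('weigh',313,203,.045),('amber',378,256,.08),('drop',441,308,.068)): print(nme,P(u,v,z))
c=cv2.resize(im[120:320,190:450],None,fx=3,fy=3,interpolation=cv2.INTER_CUBIC); cv2.imwrite('pics/topc.png',c[:,:,::-1])
```

```text
spat [407 242  16  42  80]
[ 0.458  -0.2891  0.006 ] [ 0.5602 -0.3275  0.006 ] 0.1091760046896753 [ 0.5091 -0.3083  0.006 ] 2.7821787587081013
pad [249 208  15  16 193] [255.86010363 215.59067358] [0.5746 0.0482 0.239 ]
((255.84616088867188, 215.73077392578125), (14.708709716796875, 13.139781951904297), 78.69007110595703)
plat [ 213  134   69   68 1502]
[[269, 134], [257, 137], [267, 158], [265, 175], [248, 187], [237, 187], [230, 181], [228, 159], [221, 162], [218, 157], [227, 151], [213, 145], [221, 192], [247, 191], [224, 197], [223, 201], [281, 189]]
jar [0.6019 0.1906 0.062 ]
weigh [ 0.6486 -0.0641  0.045 ]
amber [ 0.5141 -0.2139  0.08  ]
drop [ 0.3958 -0.3558  0.068 ]
```

View pics/topc.png

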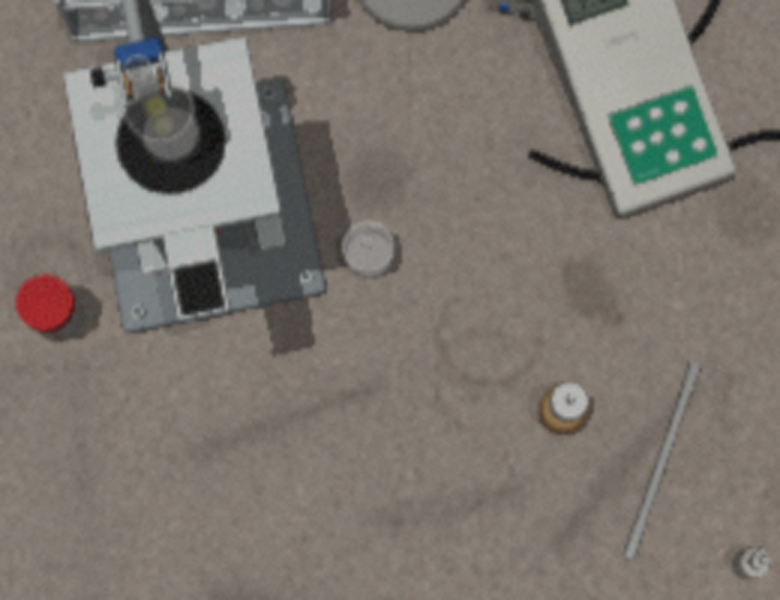

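The crop puts the spatula ends at (695,363) and (630,556), the platform corners at (66,73), (247,39), (277,211) and (97,248), and the base plate's front corners at (124,331) and (325,291).

```bash
cat >> h.py <<'E'
def plan(pos,yaw,tilt=0,s=None):
    "tool z down, tool x at yaw, then tilted about tool y; prints the turn (deg rotvec in tool) and the shift in tool axes after the turn, in interface units"
    s=s or r.get_state(); A=q2R(s['orientation'])
    B=np.array([[np.cos(yaw),np.sin(yaw),0],[np.sin(yaw),-np.cos(yaw),0],[0,0,-1]])@R.from_euler('y',tilt).as_matrix()
    rv=R.from_matrix(A.T@B).as_rotvec()
    print('turn total',(rv/(np.pi/2)).round(4),'shift total after turn',((B.T@(np.array(pos)-s['position']))/.4).round(4))
E
python3 - <<'E'
from h import *
d=np.load('top.npy',allow_pickle=True).item()
C=lambda u,v,z: onz(d,(u+.5)/3-.5+190,(v+.5)/3-.5+120,z)
a=C(695,363,.004);b=C(630,556,.004); print('spat far',a,'near',b,np.linalg.norm(a-b),'yaw',np.arctan2(a[1]-b[1],a[0]-b[0]))
c=[C(*p,.237) for p in((66,73),(247,39),(277,211),(97,248))]; print(np.array(c).round(4),'ctr',np.mean(c,0))
for i,j in((3,0),(2,1)): w=c[j]-c[i];print('yaw x',np.arctan2(w[1],w[0]),np.linalg.norm(w))
for i,j in((1,0),(2,3)): w=c[j]-c[i];print('yaw y',np.arctan2(w[1],w[0])-np.pi/2,np.linalg.norm(w))
f=[C(124,331,.012),C(325,291,.012)];w=f[0]-f[1];print('base',f,np.arctan2(w[1],w[0])-np.pi/2,np.linalg.norm(w))
psi=np.arctan2(w[1],w[0])-np.pi/2; ex=np.array([np.cos(psi),np.sin(psi)])
pad=onz(d,255.86,215.59,.239)[:2]
print('origin est: pad',pad+.106*ex,'base',np.mean(f,0)[:2]+.075*ex)
e=(a-b)/np.linalg.norm(a-b); g=b+.018*e; print('grip pt',g); plan([g[0],g[1],.12],np.arctan2(e[1],e[0]))
E
```

```text
spat far [ 0.56285324 -0.32790862  0.004     ] near [ 0.40667195 -0.27068405  0.004     ] 0.16633474457961878 yaw -0.3512082585345392
[[ 0.7287  0.1436  0.237 ]
 [ 0.7528  0.0177  0.237 ]
 [ 0.6287 -0.0044  0.237 ]
 [ 0.6032  0.1184  0.237 ]] ctr [0.67832905 0.06882693 0.237     ]
yaw x 0.19837277997471747 0.12798045585162884
yaw x 0.1764818741314977 0.12608509049224192
yaw y 0.18923311655552233 0.12817288409461183
yaw y 0.20438617050565955 0.12540990182617445
base [array([0.58986644, 0.13718528, 0.012     ]), array([ 0.62248301, -0.02662052,  0.012     ])] 0.1965466790207071 0.1670214954991297
origin est: pad [0.67857134 0.06886362] base [0.67973074 0.06992866]
grip pt [ 0.42357319 -0.27687664  0.004     ]
turn total [-0.001   0.0005  0.4928] shift total after turn [ 0.1414 -0.8307  0.2611]
```

Request:
send_rows --increments '[{"dp":[0,0,0],"dr":[0,0,0.0825]},{"dp":[0,0,0],"dr":[0,0,0.0825]},{"dp":[0,0,0],"dr":[0,0,0.0825]},{"dp":[0,0,0],"dr":[0,0,0.0825]},{"dp":[0,0,0],"dr":[0,0,0.0825]},{"dp":[0,0,0],"dr":[0,0,0.08]},{"dp":[0.014,-0.083,0.02],"dr":[0,0,0]},{"dp":[0.014,-0.083,0.02],"dr":[0,0,0]},{"dp":[0.014,-0.083,0.02],"dr":[0,0,0]},{"dp":[0.014,-0.083,0.02],"dr":[0,0,0]},{"dp":[0.014,-0.083,0.02],"dr":[0,0,0]},{"dp":[0.014,-0.083,0.02],"dr":[0,0,0]},{"dp":[0.014,-0.083,0.02],"dr":[0,0,0]},{"dp":[0.014,-0.083,0.02],"dr":[0,0,0]},{"dp":[0.014,-0.083,0.02],"dr":[0,0,0]},{"dp":[0.014,-0.083,0.02],"dr":[0,0,0]},{"dp":[0,0,0],"dr":[0,0.09,0]},{"dp":[0,0,0],"dr":[0,0,0]}]' --jaw 0.5 --grip_force 120

```text
time: 1.9
position: [0.4187, -0.2739, 0.1436]
orientation: [0.01, 0.983, -0.173, 0.061]
force: [-1.6, -0.1, -0.7]
finger_gap: 0.504
grasp_force: 0.0
```

Run:
```python
from h import *
s=r.get_state(); print(s['time'],s['position'],s['finger_gap'],s['q'].round(2),s['force'])
d=snap('wrist'); save(d,'w1.png')
g=np.array([.4236,-.2769]);yaw=-.3512
for nm,p in(('near',[.4067,-.2707,.004]),('far',[.5629,-.3279,.004]),('grip',[*g,.004])): print(nm,proj(d,np.array(p)))
plan([g[0]-.0025*np.cos(yaw),g[1]-.0025*np.sin(yaw),.022],yaw,.15)
```

```text
1.9 [ 0.41867097 -0.2738825   0.1436359 ] 0.5042995454250864 [ 0.49  0.63  0.01  2.14 -0.12  0.25 -1.3 ] [-1.56109194 -0.10282356 -0.65109491]
near (np.float64(320.5493562906108), np.float64(262.9709974395442))
far (np.float64(321.1930769547304), np.float64(56.95391389794716))
grip (np.float64(320.6248784394944), np.float64(242.71943096077516))
turn total [-0.001   0.0165 -0.    ] shift total after turn [-0.0436 -0.0006  0.3026]
```

View pics/w1.png

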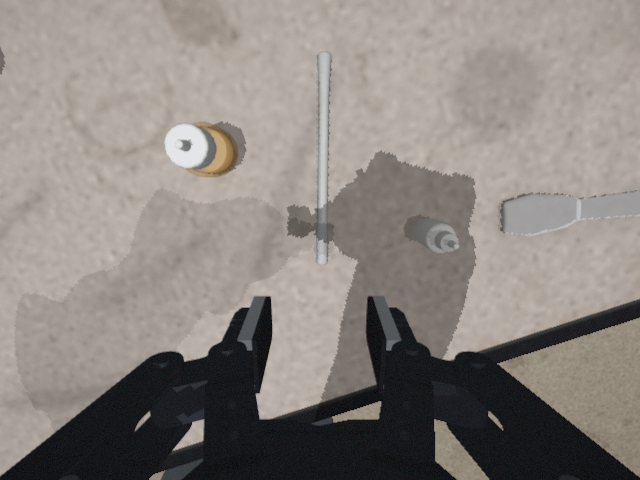

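The wrist view shows the spatula's near end at (322,263) and far end at (323,54), within about 2 px of the prediction. The dropper at (440,237) and the amber bottle at (205,150) are clear of the jaws.

Request:
send_rows --increments '[{"dp":[-0.0436,0,0.02],"dr":[0,0.0165,0]},{"dp":[0,0,0.05],"dr":[0,0,0]},{"dp":[0,0,0.05],"dr":[0,0,0]},{"dp":[0,0,0.05],"dr":[0,0,0]},{"dp":[0,0,0.05],"dr":[0,0,0]},{"dp":[0,0,0.04],"dr":[0,0,0]},{"dp":[0,0,0.03],"dr":[0,0,0]},{"dp":[0,0,0.0126],"dr":[0,0,0]},{"dp":[0,0,0],"dr":[0,0,0]}]'

```text
time: 2.85
position: [0.435, -0.2857, 0.0417]
orientation: [0.007, 0.982, -0.175, 0.065]
force: [0.1, -0.8, -0.5]
finger_gap: 0.498
grasp_force: 0.0
```

Run:
```python
from h import *
s=r.get_state(); print(s['time'],s['position'],s['finger_gap'],s['force'])
d=viewer.snapshot('wrist'); print(np.array(d['hand_eye']).round(3))
g=np.array([.4236,-.2769]);yaw=-.3512
plan([g[0]-.0025*np.cos(yaw),g[1]-.0025*np.sin(yaw),.022],yaw,.15)
```

```text
2.85 [ 0.43501178 -0.28568508  0.04169459] 0.4983319406872732 [ 0.08578048 -0.80082114 -0.50959074]
[[ 0.    -0.952 -0.306  0.08 ]
 [ 1.     0.     0.    -0.   ]
 [-0.    -0.306  0.952 -0.149]
 [ 0.     0.     0.     1.   ]]
turn total [-0.0059  0.0126 -0.0009] shift total after turn [-0.0467 -0.0108  0.0437]
```

Run:
```python
from h import *
s=r.get_state(); print(s['q'].round(3))
```

```text
[ 0.507  0.849  0.009  2.138 -0.926  0.046 -0.487]
```

Request:
send_rows --increments '[{"dp":[0,0,-0.07],"dr":[0,0,0]},{"dp":[0,0,-0.07],"dr":[0,0,0]},{"dp":[0,0,0],"dr":[0,-0.08,0]},{"dp":[0,0,0],"dr":[0,-0.006,0]},{"dp":[0,0,0],"dr":[0,0,0]}]'

```text
time: 3.4
position: [0.4283, -0.2821, 0.0955]
orientation: [-0.004, 0.985, -0.173, 0.012]
force: [-0.8, -0.4, -0.7]
finger_gap: 0.501
grasp_force: 0.0
```

Run:
```python
from h import *
s=r.get_state(); print(s['position'],s['q'].round(3))
plan([.4236,-.2769,.022],-.3512,0)
```

```text
[ 0.42829257 -0.28206068  0.09551403] [ 0.25   0.804  0.427  2.048 -0.815  0.445 -0.604]
turn total [-0.0072 -0.0138  0.0027] shift total after turn [-0.0155 -0.0081  0.1838]
```

Request:
send_rows --increments '[{"dp":[0,0,0],"dr":[-0.0072,-0.0138,0.0027]},{"dp":[-0.0155,-0.0081,0],"dr":[0,0,0]},{"dp":[0,0,0.05],"dr":[0,0,0]},{"dp":[0,0,0.05],"dr":[0,0,0]},{"dp":[0,0,0.04],"dr":[0,0,0]},{"dp":[0,0,0.03],"dr":[0,0,0]},{"dp":[0,0,0.013],"dr":[0,0,0]},{"dp":[0,0,0],"dr":[0,0,0]}]'

```text
time: 4.2
position: [0.4209, -0.2761, 0.0221]
orientation: [-0.002, 0.984, -0.177, -0.001]
force: [0.6, 1.4, -0.1]
finger_gap: 0.5
grasp_force: 0.0
```

Run:
```python
from h import *
s=r.get_state(); print(s['position'],s['q'].round(3),s['force'])
plan([.4236,-.2769,.022],-.3512,0)
```

```text
[ 0.42093639 -0.27613509  0.02212765] [ 0.331  0.92   0.269  2.07  -0.906  0.276 -0.541] [ 0.56029241  1.36110678 -0.13070994]
turn total [-0.002   0.0021 -0.0026] shift total after turn [ 0.0069 -0.0005  0.0003]
```

Request:
send_rows --increments '[{"dp":[0.008,0,0],"dr":[0,0,0]},{"dp":[0,0,0],"dr":[0,0,0]}]'

```text
time: 4.4
position: [0.426, -0.2783, 0.0232]
orientation: [-0.0, 0.984, -0.176, 0.0]
force: [0.7, -0.4, -0.6]
finger_gap: 0.499
grasp_force: 0.0
```

Request:
send_rows --increments '[{"dp":[0,0,0],"dr":[0,0,0]},{"dp":[0,0,0],"dr":[0,0,0]},{"dp":[0,0,0],"dr":[0,0,0]},{"dp":[0,0,0],"dr":[0,0,0]},{"dp":[0,0,0],"dr":[0,0,0]},{"dp":[0,0,0],"dr":[0,0,0]},{"dp":[0,0,0],"dr":[0,0,0]},{"dp":[0,0,0],"dr":[0,0,0]}]' --jaw 1 --grip_force 120

```text
time: 5.2
position: [0.4252, -0.2779, 0.0226]
orientation: [-0.001, 0.984, -0.176, -0.001]
force: [0.7, 0.1, 0.6]
finger_gap: -0.003
grasp_force: 0.0
```

The jaws shut fully, so they missed the spatula. I'll look.

Run:
```python
from h import *
d=snap('wrist'); t=snap('top')
c=cv2.resize(t['img'][225:325,380:460],(400,500),interpolation=cv2.INTER_CUBIC)
w=cv2.resize(d['img'],(400,300)); w2=cv2.resize(d['img'][280:480,200:440],(400,200))
o=np.hstack([np.vstack([w,w2]),c]); cv2.imwrite('pics/m1.png',o[:,:,::-1])
```

```text
(no output)
```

View pics/m1.png

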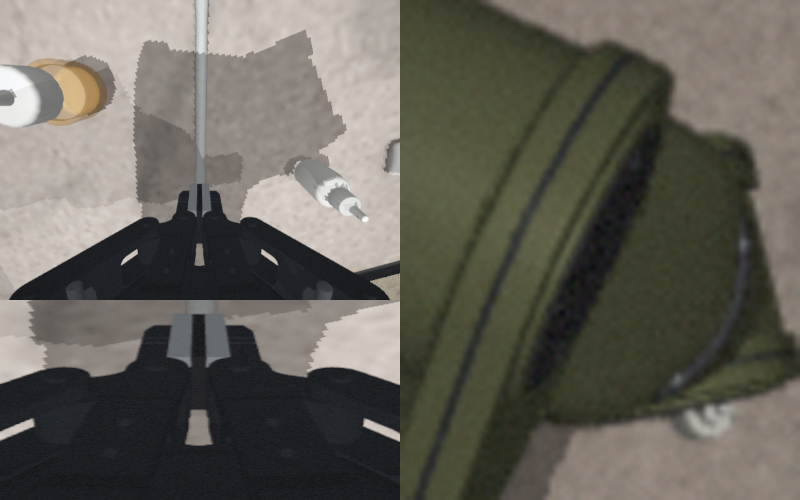

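The pads look shut over the rod, with the tips too high to catch it. I'll open, go about 3 mm lower and close again.

Request:
send_rows --increments '[{"dp":[0,0,-0.02],"dr":[0,0,0]},{"dp":[0,0,0],"dr":[0,0,0]},{"dp":[0,0,0],"dr":[0,0,0]},{"dp":[0,0,0],"dr":[0,0,0]},{"dp":[0,0,0.02],"dr":[0,0,0]},{"dp":[0,0,0.008],"dr":[0,0,0]},{"dp":[0,0,0],"dr":[0,0,0]}]' --jaw 0.65

```text
time: 6.0
position: [0.4247, -0.2775, 0.0187]
orientation: [-0.001, 0.984, -0.176, -0.001]
force: [-0.3, 0.2, -0.1]
finger_gap: 0.352
grasp_force: 0.0
```

Request:
send_rows --increments '[{"dp":[0,0,0],"dr":[0,0,0]},{"dp":[0,0,0],"dr":[0,0,0]},{"dp":[0,0,0],"dr":[0,0,0]},{"dp":[0,0,0],"dr":[0,0,0]},{"dp":[0,0,0],"dr":[0,0,0]},{"dp":[0,0,0],"dr":[0,0,0]}]' --jaw 1

```text
time: 6.6
position: [0.4253, -0.2778, 0.0195]
orientation: [-0.001, 0.984, -0.176, -0.001]
force: [0.7, 0.0, -0.0]
finger_gap: 0.002
grasp_force: 0.0
```

Run:
```python
from h import *
s=r.get_state(); print(s['time'],s['position'],s['q'].round(3),s['force'],s['finger_gap'],s['grasp_force'])
d=snap('wrist'); save(d,'w2.png')
```

```text
6.6 [ 0.425254   -0.27784726  0.01953631] [ 0.328  0.927  0.272  2.059 -0.902  0.278 -0.548] [ 0.69224911  0.03304561 -0.00639046] 0.0021967099166231695 0.0
```

Run:
```python
from h import *
im=cv2.imread('pics/w2.png'); cv2.imwrite('pics/w2c.png',cv2.resize(im[180:440,180:460],None,fx=2.3,fy=2.3,interpolation=cv2.INTER_CUBIC))
```

```text
(no output)
```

View pics/w2c.png

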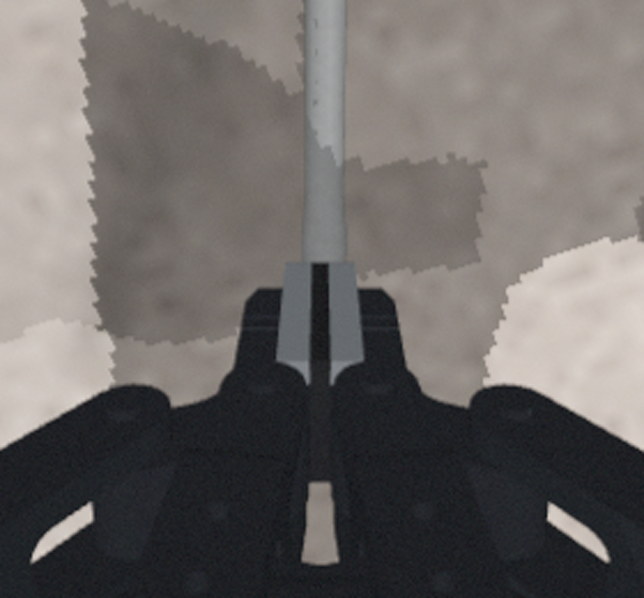

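The pads are shut with their tips at about full-image (319,294), and the rod runs in beneath them without being gripped. I'll check the real tip depth from this view.

Run:
```python
from h import *
d=viewer.snapshot('wrist'); H=np.array(d['hand_eye']); f=240/np.tan(np.radians(d['fov_y'])/2); print(f,d['cx'],d['cy'])
def pt(u,v,x):
    k=H[:3,:3]@[(u-d['cx'])/f,(v-d['cy'])/f,1]; return (H[:3,3]+k*(x-H[0,3])/k[0]).round(4)
for x in(0,.011): print(x,'tip',pt(180+320/2.3,180+262/2.3,x),'tipL',pt(180+285/2.3,180+262/2.3,x),'tipRin',pt(180+330/2.3,180+262/2.3,x),'back',pt(319,180+360/2.3,x))
d['T']=0
s=r.get_state();W=np.eye(4);W[:3,:3]=q2R(s['orientation']);W[:3,3]=s['position'];D=dict(d,T=W@H,f=f)
for u,v in ((304,262),(346,262),(305,100),(345,100)): print(onz(D,180+u/2.3,180+v/2.3,.004).round(4))
```

```text
350.3153427936366 318.71671485725193 243.86711345051182
0 tip [ 0.     -0.      0.0152] tipL [ 0.     -0.0079  0.0152] tipRin [0.     0.0022 0.0152] back [ 0.     -0.0001 -0.0243]
0.011 tip [ 0.011  -0.     -0.0074] tipL [ 0.011  -0.0068 -0.0074] tipRin [ 0.011   0.0019 -0.0074] back [ 0.011  -0.0001 -0.0415]
[ 0.4263 -0.2743  0.004 ]
[ 0.423  -0.2832  0.004 ]
[ 0.4615 -0.2878  0.004 ]
[ 0.4585 -0.2957  0.004 ]
```

Request:
send_rows --increments '[{"dp":[0,0,0],"dr":[0,0,0]},{"dp":[0,0,0],"dr":[0,0,0]},{"dp":[0,0,0],"dr":[0,0,0]},{"dp":[0,0,0.005],"dr":[0,0,0]},{"dp":[0,0,0.005],"dr":[0,0,0]},{"dp":[0,0,0],"dr":[0,0,0]}]' --jaw 0.65

```text
time: 7.3
position: [0.425, -0.2777, 0.0152]
orientation: [-0.001, 0.984, -0.176, -0.001]
force: [-0.7, 0.2, -0.3]
finger_gap: 0.343
grasp_force: 0.0
```

Request:
send_rows --increments '[{"dp":[0,0,0.005],"dr":[0,0,0]},{"dp":[0,0,0.005],"dr":[0,0,0]},{"dp":[0,0,0],"dr":[0,0,0]}]'

```text
time: 7.6
position: [0.425, -0.2777, 0.0112]
orientation: [-0.001, 0.984, -0.176, -0.001]
force: [0.6, 0.6, -0.4]
finger_gap: 0.354
grasp_force: 0.0
```

Request:
send_rows --increments '[{"dp":[0,0,0.005],"dr":[0,0,0]},{"dp":[0,0,0.005],"dr":[0,0,0]},{"dp":[0,0,0],"dr":[0,0,0]}]'

```text
time: 7.9
position: [0.4251, -0.2777, 0.0072]
orientation: [-0.001, 0.984, -0.176, -0.001]
force: [-1.1, 1.3, -0.8]
finger_gap: 0.351
grasp_force: 0.0
```

Request:
send_rows --increments '[{"dp":[0,0,0],"dr":[0,0,0]},{"dp":[0,0,0],"dr":[0,0,0]},{"dp":[0,0,0],"dr":[0,0,0]}]' --jaw 0.9 --grip_force 30

```text
time: 8.2
position: [0.4252, -0.2778, 0.0075]
orientation: [-0.001, 0.984, -0.176, -0.001]
force: [-0.2, 0.4, -0.6]
finger_gap: 0.103
grasp_force: 0.0
```

Request:
send_rows --increments '[{"dp":[0,0,0],"dr":[0,0,0]},{"dp":[0,0,0],"dr":[0,0,0]},{"dp":[0,0,0],"dr":[0,0,0]},{"dp":[0,0,0.005],"dr":[0,0,0]},{"dp":[0,0,0.005],"dr":[0,0,0]},{"dp":[0,0,0],"dr":[0,0,0]}]' --jaw 0.65

```text
time: 8.8
position: [0.425, -0.2777, 0.0032]
orientation: [-0.001, 0.984, -0.176, -0.001]
force: [0.1, -0.6, 0.0]
finger_gap: 0.35
grasp_force: 0.0
```

Run:
```python
from h import *
s=r.get_state(); print(s['time'],s['position'],s['force'],s['finger_gap'])
d=snap('wrist'); save(d,'w3.png'); sc=snap('scene'); save(sc,'s3.png')
print(proj(sc,np.array([.425,-.278,.02])))
a=cv2.resize(d['img'][150:400,180:460],(392,350)); u,v=map(int,proj(sc,np.array([.425,-.278,.02])))
b=cv2.resize(sc['img'][v-50:v+50,u-56:u+56],(392,350),interpolation=cv2.INTER_CUBIC)
cv2.imwrite('pics/m3.png',np.hstack([a,b])[:,:,::-1])
```

```text
8.8 [ 0.42503914 -0.27768561  0.00316204] [ 0.08264513 -0.56888697  0.02126661] 0.34956108365046923
(np.float64(401.83588766249557), np.float64(267.2393513094772))
```

View pics/m3.png

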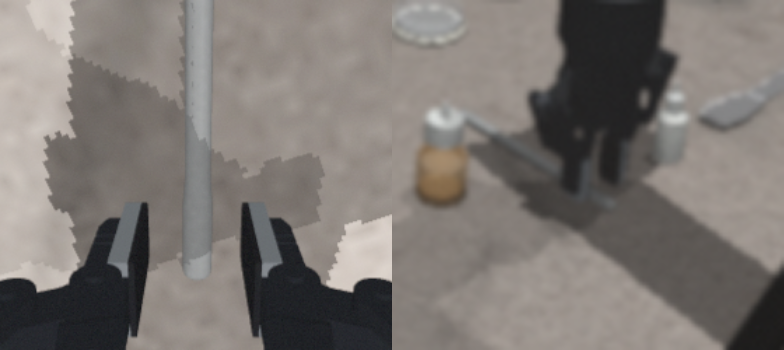

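The rod now lies between the open pads, with its near end at crop (198,277), but the tips still look about 10 mm off the table. I'll go on down carefully.

Request:
send_rows --increments '[{"dp":[0,0,0.005],"dr":[0,0,0]},{"dp":[0,0,0.005],"dr":[0,0,0]},{"dp":[0,0,0],"dr":[0,0,0]}]'

```text
time: 9.2
position: [0.425, -0.2777, -0.0008]
orientation: [-0.001, 0.984, -0.176, -0.001]
force: [-0.3, 0.5, -0.9]
finger_gap: 0.349
grasp_force: 0.0
```

Request:
send_rows --increments '[{"dp":[0,0,0.005],"dr":[0,0,0]},{"dp":[0,0,0.003],"dr":[0,0,0]},{"dp":[0,0,0],"dr":[0,0,0]}]'

```text
time: 9.5
position: [0.4251, -0.2777, -0.0039]
orientation: [-0.001, 0.984, -0.176, -0.001]
force: [-0.2, -0.4, -0.2]
finger_gap: 0.352
grasp_force: 0.0
```

Request:
send_rows --increments '[{"dp":[0,0,0],"dr":[0,0,0]},{"dp":[0,0,0],"dr":[0,0,0]},{"dp":[0,0,0],"dr":[0,0,0]},{"dp":[0,0,0],"dr":[0,0,0]}]' --jaw 1

```text
time: 9.9
position: [0.4252, -0.2779, -0.0036]
orientation: [-0.001, 0.984, -0.176, -0.001]
force: [-0.9, 1.0, 0.8]
finger_gap: 0.095
grasp_force: 29.6
```

Gripped, but high on the rod. I'll open, go 3 mm lower and grip again at full force.

Request:
send_rows --increments '[{"dp":[0,0,0],"dr":[0,0,0]},{"dp":[0,0,0],"dr":[0,0,0]},{"dp":[0,0,0.005],"dr":[0,0,0]},{"dp":[0,0,0.003],"dr":[0,0,0]},{"dp":[0,0,0],"dr":[0,0,0]}]' --jaw 0.75

```text
time: 10.4
position: [0.4253, -0.2779, -0.006]
orientation: [-0.001, 0.984, -0.176, -0.0]
force: [-0.2, 0.5, 12.1]
finger_gap: 0.251
grasp_force: 6.1
```

Request:
send_rows --increments '[{"dp":[0,0,0],"dr":[0,0,0]},{"dp":[0,0,0],"dr":[0,0,0]},{"dp":[0,0,0],"dr":[0,0,0]},{"dp":[0,0,0],"dr":[0,0,0]},{"dp":[0,0,0],"dr":[0,0,0]}]' --jaw 1 --grip_force 120

```text
time: 10.9
position: [0.4255, -0.2788, -0.0054]
orientation: [-0.0, 0.984, -0.176, 0.0]
force: [-1.0, -0.2, 17.2]
finger_gap: 0.056
grasp_force: 119.5
```

Request:
send_rows --increments '[{"dp":[0,0,-0.02],"dr":[0,0,0]},{"dp":[0,0,-0.03],"dr":[0,0,0]},{"dp":[0,0,-0.05],"dr":[0,0,0]},{"dp":[0,0,-0.05],"dr":[0,0,0]},{"dp":[0,0,-0.05],"dr":[0,0,0]},{"dp":[0,0,-0.05],"dr":[0,0,0]},{"dp":[0,0,-0.05],"dr":[0,0,0]},{"dp":[0,0,0],"dr":[0,0,0]}]'

```text
time: 11.7
position: [0.4263, -0.2788, 0.115]
orientation: [0.0, 0.984, -0.176, 0.001]
force: [0.8, -0.8, 0.7]
finger_gap: 0.052
grasp_force: 118.4
```

Run:
```python
from h import *
s=r.get_state(); print(s['time'],s['position'],s['q'].round(2),s['force'],s['finger_gap'],s['grasp_force'])
d=snap('wrist'); save(d,'w4.png'); sc=snap('scene'); save(sc,'s4.png')
u,v=map(int,proj(sc,s['position']))
a=cv2.resize(d['img'][0:400,160:480],(360,450))
b=cv2.resize(sc['img'][v-70:v+80,u-70:u+70],(420,450),interpolation=cv2.INTER_CUBIC)
cv2.imwrite('pics/m4.png',np.hstack([a,b])[:,:,::-1]);print(u,v)
```

```text
11.7 [ 0.4262855  -0.27878201  0.11498375] [ 0.2   0.78  0.5   2.03 -0.76  0.51 -0.67] [ 0.79502553 -0.75630076  0.69421654] 0.05154565877634051 118.3723571151495
404 235
```

View pics/m4.png

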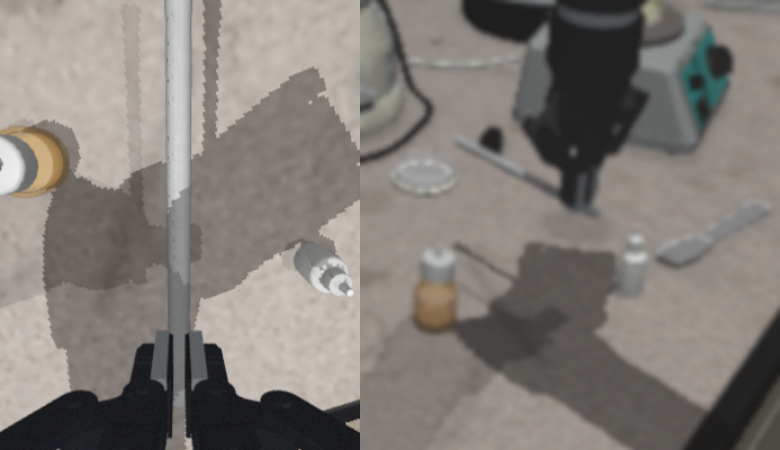

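The wrist view shows the rod held straight between the pads. In the scene view it is level, running from (458,140) to (595,212) in the crop, with nothing knocked. Next I'll check whether the wrist camera is a solid protrusion, and where the rod's tip is.

Run:
```python
from h import *
s=r.get_state(); sc=np.load('scene.npy',allow_pickle=True).item(); im=cv2.imread('pics/s4.png')[:,:,::-1]; im0=sc['img']
diff=np.abs(im.astype(int)-im0).sum(2)
A=q2R(s['orientation']); p=s['position']
W=lambda t: p+A@np.array(t)
print('cam px',proj(sc,W([.08,0,-.149])),'axis px',proj(sc,W([0,0,-.149])))
for z in (-.06,-.09,-.12,-.149,-.17,-.2):
    print(z,[int(diff[int(round(v)),int(round(u))]) for x in(0,.02,.03,.04,.05,.06,.07,.08,.09,.1) for u,v in [proj(sc,W([x,0,z]))]])
f=onz(sc,366.7,211.7,p[2]+.0094); n=onz(sc,412.3,235.7,p[2]+.0094); print('tool far/near',A.T@(f-p),A.T@(n-p))
# far end in wrist
d=cv2.imread('pics/w4.png'); print(d.shape)
```

```text
cam px (np.float64(387.47096134338284), np.float64(171.31118248233753)) axis px (np.float64(410.93846180866785), np.float64(181.58283153801855))
-0.06 [292, 271, 259, 196, 168, 90, 6, 16, 24, 23]
-0.09 [180, 172, 171, 151, 9, 16, 14, 20, 25, 24]
-0.12 [179, 181, 183, 174, 12, 16, 18, 25, 23, 23]
-0.149 [294, 289, 296, 304, 77, 11, 0, 2, 1, 1]
-0.17 [56, 28, 50, 84, 12, 14, 19, 25, 27, 26]
-0.2 [198, 214, 234, 246, 38, 10, 6, 10, 26, 28]
tool far/near [ 0.146906    0.00168059 -0.00964995] [-0.02028528  0.00374763 -0.00937049]
(480, 640, 3)
```

There is no solid camera body ahead of the gripper, and the rod's tip is about 0.152 m ahead of the TCP. Now I'll turn to the lift's heading and move in front of it.

Request:
send_rows --increments '[{"dp":[0,0,0],"dr":[0,0,-0.058]},{"dp":[0,0,0],"dr":[0,0,-0.058]},{"dp":[0,0,0],"dr":[0,0,-0.058]},{"dp":[0,0,0],"dr":[0,0,-0.058]},{"dp":[0,0,0],"dr":[0,0,-0.058]},{"dp":[0,0,0],"dr":[0,0,-0.058]},{"dp":[0.0183,-0.0726,0],"dr":[0,0,0]},{"dp":[0.0183,-0.0726,0],"dr":[0,0,0]},{"dp":[0.0183,-0.0726,0],"dr":[0,0,0]},{"dp":[0.0183,-0.0726,0],"dr":[0,0,0]},{"dp":[0.0183,-0.0726,0],"dr":[0,0,0]},{"dp":[0.0183,-0.0726,0],"dr":[0,0,0]},{"dp":[0.0183,-0.0726,0],"dr":[0,0,0]},{"dp":[0.0183,-0.0726,0],"dr":[0,0,0]},{"dp":[0.0183,-0.0726,0],"dr":[0,0,0]},{"dp":[0.0183,-0.0726,0],"dr":[0,0,0]},{"dp":[0,0,0],"dr":[0,0,0]}]'

```text
time: 13.5
position: [0.4407, 0.0261, 0.1123]
orientation: [-0.003, 0.995, 0.1, -0.002]
force: [-0.2, -0.0, -1.0]
finger_gap: 0.054
grasp_force: 118.5
```

```bash
cat >> h.py <<'E'
YL=.1955; OL=np.array([.679,.069]); EX=np.array([np.cos(YL),np.sin(YL)]); EY=np.array([-np.sin(YL),np.cos(YL)])
def lift(x,y,z): return [*(OL+x*EX+y*EY),z]
def tolift(p): q=np.array(p[:2])-OL; return np.array([q@EX,q@EY,p[2]]).round(4)
E
python3 - <<'E'
from h import *
s=r.get_state(); print(s['time'],s['position'],s['q'].round(2),s['force'],s['finger_gap'],tolift(s['position']))
plan(lift(-.242,-.002,.07),YL,.1)
E
```

```text
13.5 [0.4407145  0.02614238 0.11225375] [-0.37  0.72  0.35  2.22 -0.78  0.34 -0.72] [-0.21712357 -0.03920792 -0.98654114] 0.053860189489165225 [-0.2421  0.0042  0.1123]
turn total [-0.0038  0.0659  0.0032] shift total after turn [-0.0104  0.0156  0.1051]
```

Request:
send_rows --increments '[{"dp":[0,0,0],"dr":[-0.0038,0.0659,0.0032]},{"dp":[-0.0104,0.0156,0.021],"dr":[0,0,0]},{"dp":[0,0,0.021],"dr":[0,0,0]},{"dp":[0,0,0.021],"dr":[0,0,0]},{"dp":[0,0,0.021],"dr":[0,0,0]},{"dp":[0,0,0.021],"dr":[0,0,0]},{"dp":[0,0,0],"dr":[0,0,0]}]'

```text
time: 14.2
position: [0.4499, 0.0152, 0.0779]
orientation: [-0.004, 0.995, 0.093, 0.04]
force: [0.3, -0.8, -0.6]
finger_gap: 0.055
grasp_force: 118.5
```

Run:
```python
from h import *
s=r.get_state(); print(s['time'],s['position'],s['q'].round(2),s['force'],s['finger_gap'],tolift(s['position']))
plan(lift(-.176,-.002,.07),YL,.1)
A=q2R(s['orientation']);tip=s['position']+A@[.152,0,-.0094]; print('tip',tolift(tip))
sc=snap('scene'); save(sc,'s5.png'); d=snap('wrist'); save(d,'w5.png')
u,v=map(int,proj(sc,tip)); print(u,v)
a=cv2.resize(d['img'][0:400,160:480],(360,450))
b=cv2.resize(sc['img'][v-70:v+80,u-70:u+70],(420,450),interpolation=cv2.INTER_CUBIC)
cv2.imwrite('pics/m5.png',np.hstack([a,b])[:,:,::-1])
```

```text
14.2 [0.44990227 0.01515359 0.0778578 ] [-0.16  0.75  0.05  2.29 -1.    0.04 -0.51] [ 0.29496582 -0.81413482 -0.62773138] 0.054568394729800095 [-0.2352 -0.0083  0.0779]
turn total [ 0.0003  0.0122 -0.0052] shift total after turn [ 0.1453 -0.0158  0.0343]
tip [-0.0845 -0.0096  0.0995]
274 279
```

View pics/m5.png

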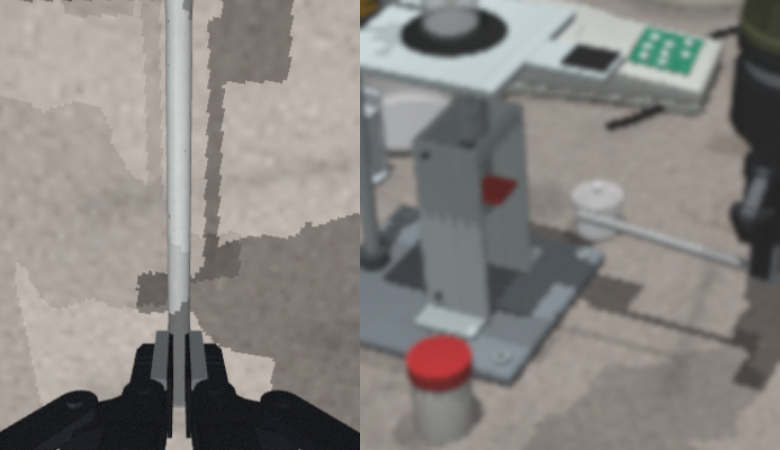

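The scene view shows the rod's tip at crop (577,218), about 3 px from my prediction, heading for the red pawl plate at (498,190). The tilt has run into the j5/j6 limits, so I'll cut it to about 0.04 rad.

Run:
```python
from h import *
s=r.get_state(); plan(lift(-.235,-.003,.0795),YL,.04); 
sc=np.load('scene.npy',allow_pickle=True).item()
o,k=ray(sc,276.3,281.7)
for z in (.095,.0995,.104): print(tolift(o+k*(z-o[2])/k[2]))
```

```text
turn total [ 0.0001 -0.0261 -0.0049] shift total after turn [ 0.0017 -0.0127 -0.0024]
[-0.0904 -0.0085  0.095 ]
[-0.0933 -0.0026  0.0995]
[-0.0963  0.0033  0.104 ]
```

Request:
send_rows --increments '[{"dp":[0,0,0],"dr":[0,-0.0261,-0.0049]},{"dp":[0.0017,-0.0127,-0.0024],"dr":[0,0,0]},{"dp":[0,0,0],"dr":[0,0,0]}]'

```text
time: 14.6
position: [0.4492, 0.0216, 0.0799]
orientation: [-0.002, 0.995, 0.099, 0.021]
force: [-0.3, 0.6, -0.2]
finger_gap: 0.054
grasp_force: 118.5
```

Run:
```python
from h import *
s=r.get_state(); print(s['time'],s['q'].round(2),s['force'],tolift(s['position']))
plan(lift(-.173,-.003,.0795),YL,.04)
```

```text
14.6 [-0.27  0.76  0.2   2.25 -0.98  0.17 -0.53] [-0.30059218  0.55191505 -0.21446288] [-0.2346 -0.0018  0.0799]
turn total [ 0.0001 -0.0009  0.0014] shift total after turn [0.1539 0.0029 0.0071]
```

Request:
send_rows --increments '[{"dp":[0.022,0.0004,0.001],"dr":[0,0,0]},{"dp":[0.022,0.0004,0.001],"dr":[0,0,0]},{"dp":[0.022,0.0004,0.001],"dr":[0,0,0]},{"dp":[0.022,0.0004,0.001],"dr":[0,0,0]},{"dp":[0.022,0.0004,0.001],"dr":[0,0,0]},{"dp":[0.022,0.0004,0.001],"dr":[0,0,0]},{"dp":[0.022,0.0004,0.001],"dr":[0,0,0]},{"dp":[0,0,0],"dr":[0,0,0]},{"dp":[0,0,0],"dr":[0,0,0]}]'

```text
time: 15.5
position: [0.5097, 0.0314, 0.0793]
orientation: [-0.002, 0.995, 0.098, 0.02]
force: [-0.4, 0.5, -0.3]
finger_gap: 0.054
grasp_force: 118.5
```

Run:
```python
from h import *
s=r.get_state(); print(s['time'],s['q'].round(2),s['force'],tolift(s['position']))
plan(lift(-.173,-.003,.0795),YL,.04)
A=q2R(s['orientation']);print(tolift(s['position']+A@[.149,0,-.0094]))
```

```text
15.5 [-0.38  0.82  0.38  2.08 -0.89  0.36 -0.64] [-0.41657633  0.50175047 -0.31235879] [-0.1734 -0.004   0.0793]
turn total [ 0.0001 -0.0001  0.0003] shift total after turn [ 0.001  -0.0025 -0.0005]
[-0.0249 -0.0039  0.0947]
```

Request:
send_rows --increments '[{"dp":[0,0,-0.006],"dr":[0,0,0]},{"dp":[0,0,-0.006],"dr":[0,0,0]},{"dp":[0,0,-0.006],"dr":[0,0,0]},{"dp":[0,0,-0.006],"dr":[0,0,0]},{"dp":[0,0,-0.006],"dr":[0,0,0]},{"dp":[0,0,-0.006],"dr":[0,0,0]},{"dp":[0,0,0],"dr":[0,0,0]}]'

```text
time: 16.2
position: [0.5092, 0.0313, 0.094]
orientation: [-0.002, 0.995, 0.098, 0.02]
force: [-0.3, -0.0, -0.9]
finger_gap: 0.051
grasp_force: 123.1
```

Request:
send_rows --increments '[{"dp":[0,0,-0.006],"dr":[0,0,0]},{"dp":[0,0,-0.006],"dr":[0,0,0]},{"dp":[0,0,-0.006],"dr":[0,0,0]},{"dp":[0,0,0],"dr":[0,0,0]}]'

```text
time: 16.6
position: [0.5092, 0.031, 0.1013]
orientation: [-0.002, 0.995, 0.098, 0.02]
force: [0.7, 0.1, -2.4]
finger_gap: 0.052
grasp_force: 123.7
```

Run:
```python
from h import *
s=r.get_state(); print(s['time'],s['force'],s['ft_torque'],tolift(s['position']))
sc=snap('scene'); save(sc,'s6.png'); im0=np.load('scene.npy',allow_pickle=True).item()['img']
for im in(im0,sc['img']):
    h=cv2.cvtColor(im,cv2.COLOR_RGB2HSV); m=((h[...,0]<8)|(h[...,0]>172))&(h[...,1]>130); m[:250]&=True
    sub=m[255:292,235:268]; ys,xs=np.where(sub); print(len(xs),xs.min()+235,xs.max()+235,ys.min()+255,ys.max()+255,xs.mean()+235,ys.mean()+255)
```

```text
16.6 [ 0.69416095  0.13305223 -2.44741926] [-0.02368313  0.12119887 -0.01786909] [-0.1739 -0.0043  0.1013]
48 246 254 269 275 249.04166666666666 271.7916666666667
80 245 253 264 275 248.2625 269.325
```

Request:
send_rows --increments '[{"dp":[0,0,-0.005],"dr":[0,0,0]},{"dp":[0,0,-0.005],"dr":[0,0,0]},{"dp":[0,0,0],"dr":[0,0,0]}]'

```text
time: 16.95
position: [0.509, 0.031, 0.1052]
orientation: [-0.002, 0.995, 0.098, 0.02]
force: [2.4, 0.6, -3.9]
finger_gap: 0.049
grasp_force: 123.5
```

Run:
```python
from h import *
s=r.get_state(); print(s['time'],s['force'],s['ft_torque'],tolift(s['position']))
sc=snap('scene'); save(sc,'s7.png')
im=sc['img']
h=cv2.cvtColor(im,cv2.COLOR_RGB2HSV); m=((h[...,0]<8)|(h[...,0]>172))&(h[...,1]>130)
sub=m[255:292,235:268]; ys,xs=np.where(sub); print(len(xs),xs.min()+235,xs.max()+235,ys.min()+255,ys.max()+255)
```

```text
16.95 [ 2.35130748  0.61545594 -3.94072656] [-0.17605297  0.13988385 -0.0383755 ] [-0.1741 -0.0043  0.1052]
80 245 253 264 275
```

Run:
```python
import cv2,numpy as np
a=cv2.imread('pics/scene0.png');b=cv2.imread('pics/s7.png')
f=lambda i:cv2.resize(i[245:300,222:282],(390,358),interpolation=cv2.INTER_CUBIC)
cv2.imwrite('pics/m7.png',np.hstack([f(a),f(b)]))
```

```text
(no output)
```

View pics/m7.png

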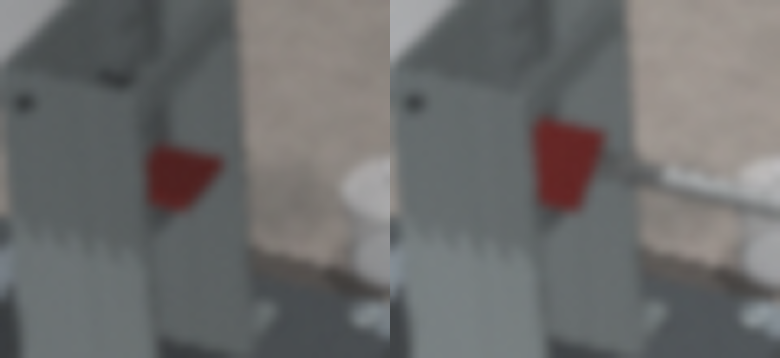

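The plate's front edge has turned from about (215,160)-(183,210) to (603,130)-(578,210), so the pawl is thrown. I'll check the angle by projecting the plate's corners.

Run:
```python
from h import *
sc=np.load('scene.npy',allow_pickle=True).item()
for th in (0,.3,.4,.5,.65):
    o=[]
    for x in(-.037,-.011):
      for y,z in((-.013,.112),(.017,.112),(.017,.107)):
        dy,dz=y-.013,z-.110; c,s_=np.cos(th),np.sin(th)
        p=lift(x,.013+c*dy+s_*dz,.110-s_*dy+c*dz); u,v=proj(sc,np.array(p)); o.append((round((u-222)*6.5),round((v-245)*6.5)))
    print(th,o)
```

```text
0 [(217, 158), (176, 203), (177, 215), (150, 143), (108, 187), (109, 199)]
0.3 [(214, 142), (176, 207), (179, 216), (147, 127), (108, 191), (111, 200)]
0.4 [(212, 138), (176, 208), (179, 216), (145, 123), (108, 192), (112, 200)]
0.5 [(210, 135), (176, 209), (180, 216), (142, 119), (108, 193), (112, 200)]
0.65 [(206, 130), (176, 211), (181, 216), (139, 115), (108, 195), (113, 200)]
```

The angle fits a throw of about 0.6 rad, against the stop. Now I'll lower the rod, check that the pawl stays up, and back out.

Request:
send_rows --increments '[{"dp":[0,0,0.01],"dr":[0,0,0]},{"dp":[0,0,0.015],"dr":[0,0,0]},{"dp":[0,0,0.015],"dr":[0,0,0]},{"dp":[0,0,0.015],"dr":[0,0,0]},{"dp":[0,0,0.01],"dr":[0,0,0]},{"dp":[-0.02,0,0],"dr":[0,0,0]},{"dp":[-0.03,0,0],"dr":[0,0,0]},{"dp":[-0.03,0,0],"dr":[0,0,0]},{"dp":[-0.03,0,0],"dr":[0,0,0]},{"dp":[-0.03,0,0],"dr":[0,0,0]},{"dp":[-0.02,0,0],"dr":[0,0,0]},{"dp":[0,0,0],"dr":[0,0,0]}]'

```text
time: 18.2
position: [0.4453, 0.0184, 0.0767]
orientation: [-0.002, 0.995, 0.097, 0.019]
force: [-0.8, -0.1, -0.7]
finger_gap: 0.051
grasp_force: 123.2
```

Run:
```python
from h import *
s=r.get_state(); print(s['time'],s['force'],s['position'],tolift(s['position']),s['finger_gap'])
sc=snap('scene'); save(sc,'s8.png'); im=sc['img']
h=cv2.cvtColor(im,cv2.COLOR_RGB2HSV); m=((h[...,0]<8)|(h[...,0]>172))&(h[...,1]>130)
ys,xs=np.where(m[255:292,235:268]); print(len(xs),xs.min()+235,xs.max()+235,ys.min()+255,ys.max()+255)
plan([.4252,-.2779,.12],-.3512,0)
# rod line in scene: top-hat bright near rod
A=q2R(s['orientation'])
for x in (.03,.06,.09,.12,.145,.149,.155): print(x,np.round(proj(sc,s['position']+A@[x,0,-.0094]),1))
g=cv2.cvtColor(im,cv2.COLOR_RGB2GRAY)
for u in range(285,345,8):
    c=g[265:325,u].astype(int); th=cv2.morphologyEx(g,cv2.MORPH_TOPHAT,np.ones((9,9)))[265:325,u]; print(u,265+th.argmax(),th.max(),end=' | ')
```

```text
18.2 [-0.83729271 -0.10417312 -0.67456052] [0.44526668 0.0183501  0.07668399] [-0.2391 -0.0043  0.0767] 0.05055857410960612
77 245 253 264 275
turn total [-0.0072 -0.0248  0.3477] shift total after turn [ 0.205   0.7144 -0.1083]
0.03 [325.6 297.4]
0.06 [312.7 293.9]
0.09 [300.  290.5]
0.12 [287.5 287.1]
0.145 [277.3 284.3]
0.149 [275.6 283.9]
0.155 [273.2 283.2]
285 291 28 | 293 313 32 | 301 323 19 | 309 322 27 | 317 324 21 | 325 321 30 | 333 294 48 | 341 280 6 |
```

Request:
send_rows --increments '[{"dp":[-0.02,0,-0.05],"dr":[0,0,0]},{"dp":[0,0,-0.055],"dr":[0,0,0]},{"dp":[0,0,-0.055],"dr":[0,0,0]},{"dp":[0,0,0],"dr":[-0.0012,-0.004,0.058]},{"dp":[0,0,0],"dr":[-0.0012,-0.004,0.058]},{"dp":[0,0,0],"dr":[-0.0012,-0.004,0.058]},{"dp":[0,0,0],"dr":[-0.0012,-0.004,0.058]},{"dp":[0,0,0],"dr":[-0.0012,-0.004,0.058]},{"dp":[0,0,0],"dr":[-0.0012,-0.004,0.058]},{"dp":[0.0225,0.0714,0],"dr":[0,0,0]},{"dp":[0.0225,0.0714,0],"dr":[0,0,0]},{"dp":[0.0225,0.0714,0],"dr":[0,0,0]},{"dp":[0.0225,0.0714,0],"dr":[0,0,0]},{"dp":[0.0225,0.0714,0],"dr":[0,0,0]},{"dp":[0.0225,0.0714,0],"dr":[0,0,0]},{"dp":[0.0225,0.0714,0],"dr":[0,0,0]},{"dp":[0.0225,0.0714,0],"dr":[0,0,0]},{"dp":[0.0225,0.0714,0],"dr":[0,0,0]},{"dp":[0.0225,0.0714,0],"dr":[0,0,0]},{"dp":[0,0,0],"dr":[0,0,0]}]'

```text
time: 20.25
position: [0.4231, -0.2879, 0.141]
orientation: [0.003, 0.984, -0.177, 0.002]
force: [-0.5, 0.0, -0.2]
finger_gap: 0.053
grasp_force: 123.2
```

Run:
```python
from h import *
s=r.get_state(); print(s['time'],s['force'],s['position'],s['q'].round(2),s['finger_gap'])
plan([.4252,-.2779,.015],-.3512,0)
```

```text
20.25 [-0.45030458  0.03744458 -0.15725306] [ 0.42308096 -0.28792243  0.14100215] [ 0.16  0.76  0.6   2.02 -0.76  0.59 -0.64] 0.053288766395686686
turn total [ 0.0032 -0.0037 -0.0029] shift total after turn [-0.0036 -0.0253  0.315 ]
```

Request:
send_rows --increments '[{"dp":[-0.0036,-0.0253,0],"dr":[0.0032,-0.0037,-0.0029]},{"dp":[0,0,0.05],"dr":[0,0,0]},{"dp":[0,0,0.06],"dr":[0,0,0]},{"dp":[0,0,0.06],"dr":[0,0,0]},{"dp":[0,0,0.06],"dr":[0,0,0]},{"dp":[0,0,0.05],"dr":[0,0,0]},{"dp":[0,0,0.03],"dr":[0,0,0]},{"dp":[0,0,0],"dr":[0,0,0]}]'

```text
time: 21.05
position: [0.425, -0.2685, 0.0149]
orientation: [-0.005, 0.985, -0.171, -0.003]
force: [-0.4, -0.4, 0.4]
finger_gap: 0.052
grasp_force: 123.2
```

Request:
send_rows --increments '[{"dp":[0,0,0.01],"dr":[0,0,0]},{"dp":[0,0,0.01],"dr":[0,0,0]},{"dp":[0,0,0.01],"dr":[0,0,0]},{"dp":[0,0,0],"dr":[0,0,0]}]'

```text
time: 21.45
position: [0.425, -0.2711, 0.004]
orientation: [-0.003, 0.985, -0.172, -0.002]
force: [-0.3, 0.7, -0.4]
finger_gap: 0.05
grasp_force: 123.2
```

Request:
send_rows --increments '[{"dp":[0,0,0.008],"dr":[0,0,0]},{"dp":[0,0,0.008],"dr":[0,0,0]},{"dp":[0,0,0.004],"dr":[0,0,0]},{"dp":[0,0,0],"dr":[0,0,0]}]'

```text
time: 21.85
position: [0.4248, -0.2713, -0.0041]
orientation: [-0.003, 0.985, -0.172, -0.002]
force: [0.1, -0.4, -0.3]
finger_gap: 0.052
grasp_force: 123.2
```

Request:
send_rows --increments '[{"dp":[0,0,0],"dr":[0,0,0]},{"dp":[0,0,0],"dr":[0,0,0]},{"dp":[0,0,0],"dr":[0,0,0]},{"dp":[0,0,-0.01],"dr":[0,0,0]},{"dp":[0,0,-0.02],"dr":[0,0,0]},{"dp":[0,0,-0.05],"dr":[0,0,0]},{"dp":[0,0,-0.1],"dr":[0,0,0]},{"dp":[0,0,-0.1],"dr":[0,0,0]},{"dp":[0,0,-0.1],"dr":[0,0,0]},{"dp":[0,0,-0.1],"dr":[0,0,0]},{"dp":[0,0,-0.1],"dr":[0,0,0]},{"dp":[0,0,-0.1],"dr":[0,0,0]},{"dp":[0,0,-0.1],"dr":[0,0,0]},{"dp":[0,0,-0.08],"dr":[0,0,0]},{"dp":[0,0,0],"dr":[0,0,0]}]' --jaw 0.6

```text
time: 23.35
position: [0.4267, -0.2754, 0.3447]
orientation: [-0.001, 0.985, -0.173, 0.003]
force: [-1.0, -0.2, -0.5]
finger_gap: 0.4
grasp_force: 0.0
```

Run:
```python
from h import *
s=r.get_state(); print(s['time'],s['force'],s['position'],s['q'].round(2),s['finger_gap'])
plan(lift(-.106,0,.34),YL,0)
d=snap('wrist'); save(d,'w9.png')
g=cv2.cvtColor(d['img'],cv2.COLOR_RGB2GRAY); th=cv2.morphologyEx(g,cv2.MORPH_TOPHAT,np.ones((21,21)))
m=((th>25)*255).astype(np.uint8)
for c in cv2.findContours(m,0,1)[0]:
    if cv2.contourArea(c)>300:
        R_=cv2.minAreaRect(c)
        b=cv2.boxPoints(R_); w=[onz(d,*p,.004) for p in b]; print(np.round(R_[0]),np.linalg.norm(w[0]-w[1]).round(3),np.linalg.norm(w[1]-w[2]).round(3),np.mean(w,0).round(3))
```

```text
23.35 [-0.97392147 -0.18805991 -0.52800472] [ 0.42669835 -0.27541055  0.34470716] [-0.04  0.5   0.87  1.77 -0.44  1.07 -0.94] 0.3998854264438076
turn total [-0.0016 -0.0035 -0.3453] shift total after turn [ 0.521  -0.7221  0.0118]
[445. 455.] 0.048 0.183 [-0.103 -0.328  0.004]
[193. 455.] 0.185 0.046 [0.052 0.107 0.004]
[195. 411.] 0.06 0.039 [0.143 0.056 0.004]
[331. 412.] 0.072 0.059 [ 0.061 -0.164  0.004]
[114. 376.] 0.18 0.051 [0.254 0.154 0.004]
[214. 348.] 0.082 0.028 [ 0.247 -0.028  0.004]
[ 34. 356.] 0.177 0.109 [0.33  0.257 0.004]
[260. 326.] 0.078 0.026 [ 0.258 -0.114  0.004]
[356. 324.] 0.113 0.103 [ 0.21  -0.259  0.004]
[ 36. 145.] 0.066 0.02 [0.617 0.065 0.004]
[251. 138.] 0.042 0.033 [ 0.527 -0.214  0.004]
[326. 133.] 0.027 0.135 [ 0.496 -0.309  0.004]
[28. 80.] 0.022 0.051 [0.689 0.028 0.004]
[86. 83.] 0.065 0.045 [ 0.661 -0.04   0.004]
[620.  59.] 0.06 0.012 [ 0.457 -0.686  0.004]
```

The spatula is down. Now I'll close the jaws and go above the pad.

Request:
send_rows --increments '[{"dp":[0,0,0],"dr":[0,0,-0.0576]},{"dp":[0,0,0],"dr":[0,0,-0.0576]},{"dp":[0,0,0],"dr":[0,0,-0.0576]},{"dp":[0,0,0],"dr":[0,0,-0.0576]},{"dp":[0,0,0],"dr":[0,0,-0.0576]},{"dp":[0,0,0],"dr":[0,0,-0.0576]},{"dp":[0.0434,-0.0602,0],"dr":[0,0,0]},{"dp":[0.0434,-0.0602,0],"dr":[0,0,0]},{"dp":[0.0434,-0.0602,0],"dr":[0,0,0]},{"dp":[0.0434,-0.0602,0],"dr":[0,0,0]},{"dp":[0.0434,-0.0602,0],"dr":[0,0,0]},{"dp":[0.0434,-0.0602,0],"dr":[0,0,0]},{"dp":[0.0434,-0.0602,0],"dr":[0,0,0]},{"dp":[0.0434,-0.0602,0],"dr":[0,0,0]},{"dp":[0.0434,-0.0602,0],"dr":[0,0,0]},{"dp":[0.0434,-0.0602,0],"dr":[0,0,0]},{"dp":[0.0434,-0.0602,0],"dr":[0,0,0]},{"dp":[0.03,-0.0602,0],"dr":[0,0,0]},{"dp":[0,0,0],"dr":[0,0,0]}]' --jaw 1

```text
time: 25.3
position: [0.5679, 0.055, 0.3397]
orientation: [-0.005, 0.995, 0.102, -0.002]
force: [-0.4, 0.6, -0.4]
finger_gap: 0.003
grasp_force: 0.0
```

Run:
```python
from h import *
s=r.get_state(); print(s['time'],s['force'],tolift(s['position']),s['q'].round(2),s['finger_gap'])
plan(lift(-.108,0,.25),YL,0)
d=snap('top'); save(d,'t9.png'); im=d['img']; g=cv2.cvtColor(im,cv2.COLOR_RGB2GRAY); g0=cv2.cvtColor(np.load('top.npy',allow_pickle=True).item()['img'],cv2.COLOR_RGB2GRAY)
for G in(g0,g):
    th=cv2.morphologyEx(G,cv2.MORPH_TOPHAT,np.ones((9,9)))[232:315,388:432]; ys,xs=np.where(th>20); print(len(xs))
    ok=[(x+388,y+232) for x,y in zip(xs,ys)]
    n,l,st,c=cv2.connectedComponentsWithStats((th>20).astype(np.uint8)); print([(a.tolist()) for a in st[1:] if a[4]>15])
w=snap('wrist'); save(w,'w10.png'); W=w['img'].max(2); print('pad px pred',proj(w,np.array(lift(-.106,0,.239))))
m=(W<50).astype(np.uint8); m[320:]=0; n,l,st,c=cv2.connectedComponentsWithStats(m); print([(st[i].tolist(),c[i].round()) for i in range(1,n) if st[i,4]>300])
```

```text
25.3 [-0.43598067  0.56526529 -0.38510916] [-0.1117  0.0078  0.3397] [-0.56  0.57  0.69  1.59 -0.4   1.13 -1.14] 0.0026024067976860204
turn total [-0.0062  0.0024  0.0054] shift total after turn [0.0092 0.0196 0.2242]
150
[[11, 10, 24, 64, 145]]
160
[[8, 10, 23, 64, 157]]
pad px pred (np.float64(325.4735837853782), np.float64(233.88678320916634))
[([240, 0, 26, 14, 340], array([253.,   6.])), ([273, 47, 115, 90, 4067], array([325., 102.])), ([539, 94, 40, 32, 346], array([558., 110.])), ([309, 211, 40, 43, 1639], array([328., 232.]))]
```

The pad is where predicted, to about 2 px, and the spatula lies like it did at first. Now down.

Request:
send_rows --increments '[{"dp":[0.0092,0.0196,0],"dr":[-0.006,0.0024,0.0054]},{"dp":[0,0,0.04],"dr":[0,0,0]},{"dp":[0,0,0.05],"dr":[0,0,0]},{"dp":[0,0,0.05],"dr":[0,0,0]},{"dp":[0,0,0.04],"dr":[0,0,0]},{"dp":[0,0,0.03],"dr":[0,0,0]},{"dp":[0,0,0.01],"dr":[0,0,0]},{"dp":[0,0,0],"dr":[0,0,0]}]'

```text
time: 26.2
position: [0.5736, 0.0415, 0.2537]
orientation: [0.001, 0.996, 0.093, 0.001]
force: [0.9, -0.9, 0.1]
finger_gap: -0.001
grasp_force: 0.0
```

Request:
send_rows --increments '[{"dp":[0,0,0.008],"dr":[0,0,0]},{"dp":[0,0,0.008],"dr":[0,0,0]},{"dp":[0,0,0.008],"dr":[0,0,0]},{"dp":[0,0,0.008],"dr":[0,0,0]},{"dp":[0,0,0.008],"dr":[0,0,0]},{"dp":[0,0,0.008],"dr":[0,0,0]},{"dp":[0,0,0],"dr":[0,0,0]}]'

```text
time: 26.9
position: [0.5734, 0.0424, 0.2341]
orientation: [0.001, 0.996, 0.094, 0.001]
force: [1.3, -1.2, -0.4]
finger_gap: 0.001
grasp_force: 0.0
```

Run:
```python
from h import *
s=r.get_state(); print(s['time'],s['force'],tolift(s['position']),s['q'].round(2)); plan(lift(-.108,0,.22),YL,0)
```

```text
26.9 [ 1.32267136 -1.24056284 -0.4419241 ] [-0.1087 -0.0056  0.2341] [-0.5   0.69  0.62  1.74 -0.5   0.88 -1.05]
turn total [ 0.0017 -0.0013 -0.0048] shift total after turn [ 0.0018 -0.0141  0.0352]
```

Request:
send_rows --increments '[{"dp":[0.0018,-0.013,0],"dr":[0,0,0]},{"dp":[0,0,0.007],"dr":[0,0,0]},{"dp":[0,0,0.007],"dr":[0,0,0]},{"dp":[0,0,0.007],"dr":[0,0,0]},{"dp":[0,0,0],"dr":[0,0,0]}]'

```text
time: 27.4
position: [0.5736, 0.0477, 0.2259]
orientation: [0.001, 0.996, 0.094, 0.002]
force: [-0.7, 0.5, 0.1]
finger_gap: -0.0
grasp_force: 0.1
```

Request:
send_rows --increments '[{"dp":[0,0,0.007],"dr":[0,0,0]},{"dp":[0,0,0.007],"dr":[0,0,0]},{"dp":[0,0,0.007],"dr":[0,0,0]},{"dp":[0,0,0],"dr":[0,0,0]}]'

```text
time: 27.8
position: [0.5734, 0.0472, 0.2173]
orientation: [0.002, 0.996, 0.094, 0.001]
force: [-0.3, 0.5, -0.4]
finger_gap: -0.004
grasp_force: 0.0
```

Run:
```python
from h import *
s=r.get_state(); print(s['time'],s['force'],tolift(s['position']))
sc=snap('scene'); save(sc,'s11.png'); im=sc['img']; im0=np.load('scene.npy',allow_pickle=True).item()['img']
# platform left corner edges: bright white mask extents around platform left part
for I in(im0,im):
    h=cv2.cvtColor(I,cv2.COLOR_RGB2HSV); m=((h[...,2]>185)&(h[...,1]<40)).astype(np.uint8); m[:, :185]=0; m[:,262:]=0; m[:195]=0; m[262:]=0
    n,l,st,c=cv2.connectedComponentsWithStats(m); print([(a.tolist()) for a in st[1:] if a[4]>100])
A=q2R(s['orientation'])
for z in(-.03,-.02,-.01,0,.019): print(z,np.round(proj(sc,s['position']+A@[0,0,z]),1))
print('pad raised',np.round(proj(sc,np.array(lift(-.106,0,.239))),1))
u,v=map(int,proj(sc,s['position']))
g=cv2.cvtColor(im,cv2.COLOR_RGB2GRAY); print(g[v-20:v+14:2,u-16:u+17:2])
```

```text
27.8 [-0.25255934  0.54829696 -0.38890866] [-0.1078 -0.0009  0.2173]
[[195, 208, 67, 30, 595]]
[[244, 209, 18, 21, 181], [195, 217, 32, 22, 307]]
-0.03 [280.2 224.1]
-0.02 [280.3 228.4]
-0.01 [280.4 232.6]
0 [280.6 236.8]
0.019 [280.8 244.7]
pad raised [279.3 227.7]
[[119  71  39  35  35  35  35  34  35  36  36  55 143 189 187 183 171]
 [127 109  66  39  39  36  35  34  36  36  40 102 181 193 193 193 192]
 [135 117 105  89  84  63  36  35  35  49  59  99 185 194 194 194 185]
 [183 140 116 117 108  81  40  36  36  59  75  98 188 196 195 192 154]
 [173 162 126 109 115 127  46  37  37  58  75 100 191 200 199 173 119]
 [201 197 149 105 162 162  53  37  37  57  75 101 194 202 196 140 119]
 [197 181 116 111 136 132  54  37  38  58  76 103 195 204 183 121 117]
 [172 160 106  94  97  88  45  38  38  56  76  98 191 205 200 179 159]
 [173 173 142  93  89  70  45  40  39  53  75  66 123 168 189 202 203]
 [173 174 168 121  69  43  63  63  60  69  73  45  43  82 132 162 174]
 [170 174 174 146  60  41  42  45  53  64  53  46  80  98 106 120 124]
 [127 130 145 146 103  88  77  67  55  49  58 104 130  99 107 111 112]
 [ 99  98 103 107 100 102 103 104 102 110 144 140 118 113 104 102 105]
 [124 124 123 124 113 104 104 110 105 111 129 114 104 103 105 115 127]
 [143 143 143 143 143 144 135 135 132 131 128 125 114 105 106 105 109]
 [148 146 143 144 145 147 147 146 147 149 145 144 144 144 136 117  97]
 [147 148 148 147 144 146 148 146 145 144 144 140 122 111  78  60  50]]
```

The platform's corner has moved down, so it is descending. I'll carry on.

Request:
send_rows --increments '[{"dp":[0,0,0.007],"dr":[0,0,0]},{"dp":[0,0,0.007],"dr":[0,0,0]},{"dp":[0,0,0.007],"dr":[0,0,0]},{"dp":[0,0,0.007],"dr":[0,0,0]},{"dp":[0,0,0.007],"dr":[0,0,0]},{"dp":[0,0,0.007],"dr":[0,0,0]}]'

```text
time: 28.45
position: [0.5734, 0.0469, 0.2008]
orientation: [0.002, 0.996, 0.094, 0.001]
force: [-2.4, -2.7, 4.4]
finger_gap: -0.002
grasp_force: 2.0
```

```bash
cat >> h.py <<'E'
def corner(I):
    h=cv2.cvtColor(I,cv2.COLOR_RGB2HSV); m=((h[...,2]>170)&(h[...,1]<50)).astype(np.uint8); m[:, :188]=0; m[:,262:]=0; m[:195]=0; m[300:]=0
    n,l,st,c=cv2.connectedComponentsWithStats(m); out=[]
    for i in range(1,n):
        if st[i,4]>100: ys,xs=np.where(l==i); out.append((st[i].tolist(), [ (int(u),int(ys[xs==u].min()),int(ys[xs==u].max())) for u in (xs.min()+1,xs.min()+6)]))
    return out
E
python3 - <<'E'
from h import *
s=r.get_state(); print(s['time'],s['force'],tolift(s['position']))
sc=snap('scene'); save(sc,'s12.png')
for I in(np.load('scene.npy',allow_pickle=True).item()['img'],cv2.imread('pics/s11.png')[:,:,::-1],sc['img']): print(corner(np.ascontiguousarray(I)))
for x in(0,.03,.06): print(x,[np.round(proj(sc,np.array(lift(a,b,.237-x))),1) for a,b in ((-.065,.065),(.065,.065))])
E
```

```text
28.45 [-2.40879633 -2.70627346  4.35670908] [-0.1079 -0.0012  0.2008]
[([194, 207, 68, 32, 831], [(195, 227, 228), (200, 222, 229)])]
[([195, 207, 67, 38, 883], [(196, 232, 235), (201, 228, 236)])]
[([195, 207, 67, 46, 961], [(196, 240, 242), (201, 236, 243)])]
0 [array([246.8, 239.2]), array([190.7, 227.4])]
0.03 [array([247.6, 252.1]), array([192.3, 240. ])]
0.06 [array([248.5, 264.7]), array([193.9, 252.3])]
```

Request:
send_rows --increments '[{"dp":[0,0,0.007],"dr":[0,0,0]},{"dp":[0,0,0.007],"dr":[0,0,0]},{"dp":[0,0,0.007],"dr":[0,0,0]},{"dp":[0,0,0.007],"dr":[0,0,0]},{"dp":[0,0,0.007],"dr":[0,0,0]},{"dp":[0,0,0.007],"dr":[0,0,0]},{"dp":[0,0,0.007],"dr":[0,0,0]},{"dp":[0,0,0.007],"dr":[0,0,0]},{"dp":[0,0,0.005],"dr":[0,0,0]}]'

```text
time: 29.4
position: [0.5738, 0.0474, 0.1764]
orientation: [0.001, 0.996, 0.094, 0.002]
force: [-0.8, -1.6, 4.1]
finger_gap: 0.001
grasp_force: 1.9
```

Request:
send_rows --increments '[{"dp":[0,0,0.004],"dr":[0,0,0]},{"dp":[0,0,0.004],"dr":[0,0,0]},{"dp":[0,0,0.003],"dr":[0,0,0]}]'

```text
time: 29.7
position: [0.5739, 0.0474, 0.1729]
orientation: [0.001, 0.996, 0.094, 0.002]
force: [-5.9, -1.9, 17.4]
finger_gap: 0.0
grasp_force: 8.8
```

Request:
send_rows --increments '[{"dp":[0,0,0.003],"dr":[0,0,0]},{"dp":[0,0,0.002],"dr":[0,0,0]}]'

```text
time: 29.9
position: [0.5739, 0.0474, 0.1728]
orientation: [0.0, 0.996, 0.094, 0.002]
force: [-8.7, -0.3, 29.4]
finger_gap: -0.004
grasp_force: 14.7
```

Fully home: the force rises with no further travel. I'll hold 0.2 s, then retract and check.

Request:
send_rows --increments '[{"dp":[0,0,0],"dr":[0,0,0]},{"dp":[0,0,0],"dr":[0,0,0]},{"dp":[0,0,0],"dr":[0,0,0]},{"dp":[0,0,-0.01],"dr":[0,0,0]},{"dp":[0,0,-0.02],"dr":[0,0,0]},{"dp":[0,0,-0.05],"dr":[0,0,0]},{"dp":[0,0,-0.08],"dr":[0,0,0]},{"dp":[0,0,-0.1],"dr":[0,0,0]},{"dp":[-0.05,0,-0.1],"dr":[0,0,0]},{"dp":[-0.08,0.05,0],"dr":[0,0,0]},{"dp":[-0.08,0.08,0],"dr":[0,0,0]},{"dp":[-0.05,0.1,0],"dr":[0,0,0]},{"dp":[0,0.1,0],"dr":[0,0,0]},{"dp":[0,0.1,0],"dr":[0,0,0]},{"dp":[0,0,0],"dr":[0,0,0]},{"dp":[0,0,0],"dr":[0,0,0]}]'

```text
time: 31.5
position: [0.5034, -0.1411, 0.3143]
orientation: [0.001, 0.996, 0.093, 0.002]
force: [-0.4, 0.3, 0.1]
finger_gap: -0.006
grasp_force: 0.0
```

Run:
```python
from h import *
s=r.get_state(); print(s['time'],s['force'],s['position'])
sc=snap('scene'); save(sc,'s13.png'); print(corner(sc['img']))
h=cv2.cvtColor(sc['img'],cv2.COLOR_RGB2HSV); m=((h[...,0]<8)|(h[...,0]>172))&(h[...,1]>130)
ys,xs=np.where(m[255:292,235:268]); print('pawl',len(xs),xs.min()+235,xs.max()+235,ys.min()+255,ys.max()+255) if len(xs) else print('none')
d=snap('top'); save(d,'t13.png'); g=cv2.cvtColor(d['img'],cv2.COLOR_RGB2GRAY)
th=cv2.morphologyEx(g,cv2.MORPH_TOPHAT,np.ones((9,9)))[232:315,388:432]
n,l,st,c=cv2.connectedComponentsWithStats((th>20).astype(np.uint8)); i=1+np.argmax(st[1:,4]); ys,xs=np.where(l==i)
vx,vy,x0,y0=cv2.fitLine(np.c_[xs,ys].astype(np.float32),2,0,.01,.01).ravel(); t=(xs-x0)*vx+(ys-y0)*vy
a,b=[onz(d,388+x0+k*vx,232+y0+k*vy,.004) for k in(t.min()-.5,t.max()+.5)]; print('spat',a.round(3),b.round(3),np.linalg.norm(a-b))
d0=np.load('top.npy',allow_pickle=True).item()['img']
for n,u,v in (('jar',205,221),('weigh',313,203),('amber',378,256),('drop',441,308)):
    T=d0[v-9:v+10,u-9:u+10]; S=d['img'][v-22:v+23,u-22:u+23]; q=cv2.minMaxLoc(cv2.matchTemplate(S,T,cv2.TM_CCOEFF_NORMED)); print(n,round(q[1],2),q[3][0]-13,q[3][1]-13)
```

```text
31.5 [-0.40885059  0.26353339  0.06260283] [ 0.50344506 -0.14105768  0.31429546]
[([197, 231, 65, 33, 887], [(198, 250, 253), (203, 246, 254)])]
pawl 48 245 252 267 275
spat [ 0.408 -0.245  0.004] [ 0.486 -0.282  0.004] 0.08604011902320212
jar 0.99 0 0
weigh 0.56 -5 -4
amber 0.82 0 0
drop 0.99 0 0
```

Request:
send_rows --increments '[{"dp":[-0.03,0.1,0],"dr":[0,0,0]},{"dp":[-0.03,0.1,0],"dr":[0,0,0]},{"dp":[-0.03,0.1,0],"dr":[0,0,0]},{"dp":[-0.03,0.1,0],"dr":[0,0,0]},{"dp":[-0.03,0.1,0],"dr":[0,0,0]},{"dp":[-0.03,0.1,0],"dr":[0,0,0]},{"dp":[-0.03,0.1,0],"dr":[0,0,0]},{"dp":[-0.03,0.1,0],"dr":[0,0,0]},{"dp":[-0.03,0.1,0],"dr":[0,0,0]},{"dp":[-0.03,0.1,0],"dr":[0,0,0]},{"dp":[0,0,0],"dr":[0,0,0]},{"dp":[0,0,0],"dr":[0,0,0]}]'

```text
time: 32.8
position: [0.4608, -0.5552, 0.3142]
orientation: [0.0, 0.996, 0.094, 0.002]
force: [0.4, 0.5, -0.2]
finger_gap: -0.001
grasp_force: 0.0
```

Run:
```python
from h import *
s=r.get_state(); print(s['time'],s['position'])
sc=snap('scene'); save(sc,'s14.png')
def rows(I):
    h=cv2.cvtColor(np.ascontiguousarray(I),cv2.COLOR_RGB2HSV); m=((h[...,0]<8)|(h[...,0]>172))&(h[...,1]>130)
    return {v:(int(np.where(m[v,235:268])[0].min()+235),int(np.where(m[v,235:268])[0].max()+235)) for v in range(262,278) if m[v,235:268].any()}
for n in('scene0','s8','s14'): print(n,rows(cv2.imread(f'pics/{n}.png')[:,:,::-1]))
d=snap('top'); save(d,'t14.png'); g=cv2.cvtColor(d['img'],cv2.COLOR_RGB2GRAY)
th=cv2.morphologyEx(g,cv2.MORPH_TOPHAT,np.ones((9,9)))[225:320,385:440]
n,l,st,c=cv2.connectedComponentsWithStats((th>16).astype(np.uint8)); print([a.tolist() for a in st[1:] if a[4]>15]);i=1+np.argmax(st[1:,4]); ys,xs=np.where(l==i)
vx,vy,x0,y0=cv2.fitLine(np.c_[xs,ys].astype(np.float32),2,0,.01,.01).ravel(); t=(xs-x0)*vx+(ys-y0)*vy
a,b=[onz(d,385+x0+k*vx,225+y0+k*vy,.004) for k in(t.min()-.5,t.max()+.5)]; print('spat',a.round(3),b.round(3),np.linalg.norm(a-b))
d0=np.load('top.npy',allow_pickle=True).item()['img']
for n,u,v in (('jar',205,221),('weigh',313,203),('amber',378,256),('drop',441,308)):
    T=d0[v-9:v+10,u-9:u+10]; S=d['img'][v-22:v+23,u-22:u+23]; q=cv2.minMaxLoc(cv2.matchTemplate(S,T,cv2.TM_CCOEFF_NORMED)); print(n,round(q[1],2),q[3][0]-13,q[3][1]-13)
T=d0[148:170,238:266]; S=d['img'][135:195,225:280]; q=cv2.minMaxLoc(cv2.matchTemplate(S,T,cv2.TM_CCOEFF_NORMED)); print('beaker',q[1],q[3])
```

```text
32.8 [ 0.46084486 -0.55520989  0.31419635]
scene0 {269: (246, 251), 270: (246, 254), 271: (246, 253), 272: (246, 252), 273: (246, 252), 274: (246, 251), 275: (246, 250)}
s8 {264: (245, 246), 265: (245, 250), 266: (245, 253), 267: (245, 252), 268: (245, 252), 269: (245, 252), 270: (245, 252), 271: (245, 251), 272: (246, 251), 273: (246, 250), 274: (246, 250), 275: (246, 250)}
s14 {267: (252, 252), 268: (245, 252), 269: (245, 252), 270: (245, 251), 271: (246, 251), 272: (246, 251), 273: (246, 250), 274: (246, 250), 275: (246, 250)}
[[11, 16, 25, 65, 169], [39, 51, 15, 12, 79], [28, 65, 27, 30, 246], [4, 68, 9, 8, 32]]
spat [ 0.375 -0.303  0.004] [ 0.44  -0.37   0.004] 0.0933231161719936
jar 0.99 0 0
weigh 0.9 0 0
amber 0.99 0 0
drop 0.41 -11 10
beaker 0.8637133836746216 (16, 22)
```

```bash
python3 -c "
from h import *
print(r.sign_off())"
```

```text
the job is handed in; nothing more can be done
None
```

I handed the job in at about 33 s: the platform is fully home with the beaker on it, the pawl is thrown up, and the spatula is back on the worktop. The last pictures show the jar and both glass bottles unmoved; the dropper was hidden from the last one but unmoved just before, and no verdict came back at hand-in.

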